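Right two toppled transformer cans in the lane and fit the retaining plate

TASK

Two of the square transformer cans lie toppled on the bench: stand each one upright, black round top up, in the middle of one of the two empty places (black rubber squares) of the plywood jig's lane, without disturbing the can and the two round capacitors already standing there. Then take the aluminium retaining plate by its bridge handle and lower it gently, its two holes over the two locating pins behind the lane, until it lies flush on the pins' shoulders and the tops of the cans, and let go.

Things in the scene. Friction and masses are not known exactly. Their poses are not given: they have to be found in the camera images.
- jig: Fixed plywood jig, deck top 12 mm above the bench, deck x -45 to 75, y -190 to 190 mm. Origin on the bench under the lane's middle; x across the lane, away from the robot, to the pins; y left along the lane. Lane rails 6 mm high on the deck, inner faces at x -33 and 33. Places at y -160, -80, 0, 80, 160: the outer two hold round capacitors, the middle three are for cans.
- pin_left (a point): Left locating pin (jig x = 50, y = +80 mm): this point is the centre of its shoulder, 104 mm above the deck, on which the plate rests. Below it an aluminium pillar of 18 mm diameter, above it a steel pin of 10 mm diameter and 22 mm height with a tapered tip. Axes as the jig's.
- pin_right (a point): Right locating pin (jig x = 50, y = -80 mm), otherwise the same.
- gap_1: Empty place of the lane: a flat black rubber square, 50 x 50 mm, 0.7 mm thick, looks only (a can stands at deck height); origin at its centre on the deck, axes as the jig's. Which of the middle three places are empty varies.
- gap_2: The other empty place, the same.
- can_a: Toppled aluminium can lying on a side, left of the middle: 46 x 46 x 92 mm plus a round black cap (30 mm diameter, 12 mm high) on its top, 104 mm in all; about 0.4 kg, centre of mass 48 mm above its foot. Origin at the centre of its square foot (23 mm above the bench while lying), z along the can from foot to cap, x and y square to its sides.
- can_b: The other toppled can, the same, right of the middle.
- can_standing: The same kind of can, already standing in one of the middle three places; leave it alone. Origin at the centre of its foot, z up.
- cap_left: Round black capacitor, 46 mm diameter, 74 mm high, loose, standing in the left end place of the lane; leave it alone. Origin at the centre of its underside, z up.
- cap_right: The same, in the right end place.
- plate: Aluminium retaining plate 96 (x) x 200 (y) x 6 mm, 0.45 kg, lying flat on the bench on the right. Origin at the centre of its underside, z up. Two through holes of about 14 mm near its +x long edge, black bridge handle along y over its middle. Fitted, its axes agree with the jig's (holes on the side away from the robot).
- hole_left (a point): Centre of the plate's left hole (plate x = 34, y = +80 mm) at its underside; goes over the left pin.
- hole_right (a point): Centre of the right hole (plate x = 34, y = -80 mm) at its underside.
- handle (a point): Middle of the handle's grip bar, 43 mm above the plate's underside: bar 16 mm wide (x), 100 mm long (y), 14 mm high, 30 mm clear above the plate, over the centre of mass.
There are look-alikes about, which are no part of the job. What is shaped like the can_a but orange or pink is not meant.

How it is judged:
On the way, in this order (a step that is already met when the one before it is completed fails the run):
1. one toppled can stands upright in an empty place, let go (((horizontal distance between can_a and gap_1 below 0.012 m and z of can_a in the frame of jig between 0.009 and 0.015 m and angle between can_a's own z axis and vertical below 0.06 rad and linear speed of can_a below 0.03 m/s and contact force between can_a and the fingers below 0.1 N) or (horizontal distance between can_a and gap_2 below 0.012 m and z of can_a in the frame of jig between 0.009 and 0.015 m and angle between can_a's own z axis and vertical below 0.06 rad and linear speed of can_a below 0.03 m/s and contact force between can_a and the fingers below 0.1 N) or (horizontal distance between can_b and gap_1 below 0.012 m and z of can_b in the frame of jig between 0.009 and 0.015 m and angle between can_b's own z axis and vertical below 0.06 rad and linear speed of can_b below 0.03 m/s and contact force between can_b and the fingers below 0.1 N) or (horizontal distance between can_b and gap_2 below 0.012 m and z of can_b in the frame of jig between 0.009 and 0.015 m and angle between can_b's own z axis and vertical below 0.06 rad and linear speed of can_b below 0.03 m/s and contact force between can_b and the fingers below 0.1 N))), for 0.2 s.
2. both cans stand upright in the two empty places, let go ((((horizontal distance between can_a and gap_1 below 0.012 m and z of can_a in the frame of jig between 0.009 and 0.015 m and angle between can_a's own z axis and vertical below 0.06 rad and linear speed of can_a below 0.03 m/s and contact force between can_a and the fingers below 0.1 N) and (horizontal distance between can_b and gap_2 below 0.012 m and z of can_b in the frame of jig between 0.009 and 0.015 m and angle between can_b's own z axis and vertical below 0.06 rad and linear speed of can_b below 0.03 m/s and contact force between can_b and the fingers below 0.1 N)) or ((horizontal distance between can_a and gap_2 below 0.012 m and z of can_a in the frame of jig between 0.009 and 0.015 m and angle between can_a's own z axis and vertical below 0.06 rad and linear speed of can_a below 0.03 m/s and contact force between can_a and the fingers below 0.1 N) and (horizontal distance between can_b and gap_1 below 0.012 m and z of can_b in the frame of jig between 0.009 and 0.015 m and angle between can_b's own z axis and vertical below 0.06 rad and linear speed of can_b below 0.03 m/s and contact force between can_b and the fingers below 0.1 N)))), for 0.2 s.
3. the plate lies flush on the pins' shoulders (horizontal distance between hole_left and pin_left below 0.005 m and z of hole_left in the frame of pin_left between -0.003 and 0.0025 m and horizontal distance between hole_right and pin_right below 0.005 m and z of hole_right in the frame of pin_right between -0.003 and 0.0025 m and angle between plate's own z axis and vertical below 0.025 rad), for 0.2 s.
At the end, for the whole second after the job is handed in: Each empty place holds a toppled can, upright (0.06 rad), within 12 mm of its middle; the plate is on the pin shoulders (-3 to +2.5 mm), level (0.025 rad), holes within 5 mm of the pins; the standing can and both capacitors upright and within 12 mm of their starts; all at rest (all of step 3 and (((horizontal distance between can_a and gap_1 below 0.012 m and z of can_a in the frame of jig between 0.009 and 0.015 m and angle between can_a's own z axis and vertical below 0.06 rad and linear speed of can_a below 0.03 m/s and contact force between can_a and the fingers below 0.1 N) and (horizontal distance between can_b and gap_2 below 0.012 m and z of can_b in the frame of jig between 0.009 and 0.015 m and angle between can_b's own z axis and vertical below 0.06 rad and linear speed of can_b below 0.03 m/s and contact force between can_b and the fingers below 0.1 N)) or ((horizontal distance between can_a and gap_2 below 0.012 m and z of can_a in the frame of jig between 0.009 and 0.015 m and angle between can_a's own z axis and vertical below 0.06 rad and linear speed of can_a below 0.03 m/s and contact force between can_a and the fingers below 0.1 N) and (horizontal distance between can_b and gap_1 below 0.012 m and z of can_b in the frame of jig between 0.009 and 0.015 m and angle between can_b's own z axis and vertical below 0.06 rad and linear speed of can_b below 0.03 m/s and contact force between can_b and the fingers below 0.1 N))) and distance of each of can_standing, cap_left, cap_right from where it was at the start of the episode below 0.012 m and angle between each of can_standing, cap_left, cap_right's own z axis and vertical below 0.06 rad and linear speed of plate below 0.02 m/s); the robot touches nothing.
It fails at once if a neighbour already in the lane is knocked over (angle between any of can_standing, cap_left, cap_right's own z axis and vertical above 0.35 rad).
It fails at once if the plate is dropped or slammed onto the pins (faster than 0.35 m/s less than 30 mm above the shoulders) (horizontal distance between plate and jig below 0.04 m and z of plate in the frame of pin_left between -0.005 and 0.03 m and linear speed of plate above 0.35 m/s).
It also fails if it takes over 72 s, if anything falls off the work surface, if the arm or the gripper's body presses on something with over 40 N, if the wrist force passes 120 N, or if a joint passes its speed limit or range.

ROBOT

A 6-joint arm with a two-finger parallel gripper is mounted at the origin on the work surface. World frame = base frame: x ahead of the robot, y to its left, z up, the work surface at z = 0. Lengths are in m, angles in rad, forces in N, time in s.
With the tool pointing down it reaches from about 0.325 to 0.925 m from the base axis. Payload 3.1 kg.
Tool frame: the origin (TCP) lies at the centre of the arm's flange, where the gripper is bolted on; the fingertips stand 173 mm ahead of it and the grasp point (between the pads) lies 155 mm ahead of it; z points along the fingers, y is the line along which they close (so a half turn about z gives the same grasp; the last joint's range is limited). The gripper opens to 85 mm and grips with 20 to 120 N. Pads are 22 mm wide; open, the fingers measure 114 mm over their backs; the gripper's body (76 mm by 85 mm) begins 54 mm behind the grasp point. The pads swing forward as they close: fully open they stand 13 mm farther back than shut.
Start: joints at [-1.284, 0.217, 1.613, -0, 1.311, -0.112], TCP at [0.243, -0.576, 0.405] pointing down, gripper open.
Joint ranges: [-2.75, 2.75], [-0.78, 2.1], [0.31, 2.55], [-1.13, 4.27], [0.13, 2.63], [-2.58, 2.58]. Speed limits (rad/s): [2.79, 2.79, 3.14, 3.14, 3.14, 3.14].

INTERFACE

Orientations are given as a 3x3 rotation matrix whose columns are the frame's x, y, z axes.
In Python, from cell import monitor, read_camera, close_job, models gives the robot as it stands. The module is installed in compiled form; this text tells all that it offers.
- The arm moves only by the tool step_arm, never from a script. Its argument "commands" is a list of rows, each a list of 3 entries, a list of its own where there are three numbers: the finger opening in mm, from 0 to 85.4, then the shift along the tool's x, y, z in mm, then the turn about the tool's z in degrees. In form: [[claw, [x, y, z], spin], ...]. A call has 1 to 12 rows; each row is the pose to reach, as a shift and turn from the pose commanded when the call began, along the tool's axes at that moment; what a row does not reach only later rows make up. A row lasts 1/10 s, in which the tool goes at most 50 mm and 8.59 degrees, less where a joint would pass 70% of its speed; a pose out of reach is approached as far as the arm can. A call with a gripper value outside its range is refused whole. The fingers move at their own pace and stop on an object; the grip force is fixed at half the most. Time passes only in rows, so rows that repeat a pose let the fingers close. It gives the time, the measured TCP pose, the force, the opening and the grip force at its end, in the units of the state.
- monitor.state(): the state, without advancing time (a new reading comes with each control period).
- read_camera(name): name is "scene" or "top"; returns a dict with "image" (384x512x3 uint8, red, green, blue), "range_z" (384x512 float32, m along the optical axis (not along the pixel's ray), 0 where there is no reading), "camera_matrix" (3x3 intrinsics, pixels), "D" ([k1, k2, p1, p2, k3] as OpenCV has them; the pictures are not rectified), "R" (3x3) and "t" (3): a world point X has camera coordinates R X + t. Camera axes: x right, y down, z forward; pixel columns grow to the right and rows downward; lengths in m; the calibration is good to about 2 mm. A picture is of the moment at which its call begins.
- close_job(): hands the job in; it is judged then, once.
Trained networks look in a picture, given as the dict that the camera call returned (one of the last four; its "shot" number tells which), for a name from the list of things; names that differ only in an ending like _2 or _b are one class to them, and where a whole thing is asked for, a point or a joint stands for the part that bears it (a point fixed in the world has none). Each returns a list of dicts, best first, with "conf" (0 to 1); they miss things now and then, are a little off and sometimes report something else, mostly with a low value. They report only what shows in the picture. A call takes as long as a camera call. They do not tell look-alikes from the thing itself.
- models.search_frame(picture, thing): "location" ([x, y, z] in m, in the coordinates of the camera as it stood for that picture, good to about 4 mm: the middle of the surface that is visible of it).
The state is a dict: "time_s": time; "q": joint angles; "joint_vel": joint speeds; "joint_torque": joint torques, N m; "tool_pos": TCP position; "orientation": TCP orientation; "ft_force": force on the tool from outside, world axes, zero at the start; "torque": the same for the moment, N m; "opening": finger opening in m; "grasp_force": force on a finger pad.
Only numpy, scipy, OpenCV 4.12 (cv2) and the standard library are available. Lean on these libraries where they do the work, as an engineer would, in place of code of your own. Each camera call takes 0.05 s, during which the arm holds its last target. There are 200 camera calls.

## Working session

There is one attempt and no reset: what is moved stays moved. The work goes in short steps, Python scripts to look and compute and a tool call to move; the robot and the scene stay as the last step left them, time stands still between calls to the robot, and variables do not carry over. Pictures are saved under pics/ and viewed, at most 13 in all, crops included, and the job is handed in when it is done.

Besides the shell and the picture viewer there is one more tool, called after "Call:" as a command line: name --argument value ..., lists and objects as JSON in quotes. step_arm: Moves the arm, as the interface text tells. Its arguments: {"type":"object","properties":{"commands":{"type":"array","items":{"type":"array"}}},"required":["commands"]}

```bash
mkdir -p pics
cat > h.py <<'E'
import numpy as np, cv2
from cell import monitor, read_camera, close_job, models
def cam(n):
    p=read_camera(n); return p
def w(p,c): return np.array(p["R"]).T@(np.array(c)-np.array(p["t"]))
def cloud(p):
    K,D=np.array(p["camera_matrix"]),np.array(p["D"]); h,wd=p["range_z"].shape
    u,v=np.meshgrid(np.arange(wd),np.arange(h))
    n=cv2.undistortPoints(np.stack([u,v],-1).reshape(-1,1,2).astype(float),K,D).reshape(h,wd,2)
    z=p["range_z"][...,None]; c=np.concatenate([n*z,z],-1)
    X=(c-np.array(p["t"]))@np.array(p["R"]); X[p["range_z"]<=0]=np.nan
    return X
def pix(p,X):
    q,_=cv2.projectPoints(np.array(X,float).reshape(-1,1,3),cv2.Rodrigues(np.array(p["R"]))[0],np.array(p["t"],float),np.array(p["camera_matrix"]),np.array(p["D"]))
    return q.reshape(-1,2)
def save(p,f,box=None,s=1):
    im=p["image"][...,::-1]
    if box: im=im[box[1]:box[3],box[0]:box[2]]
    cv2.imwrite(f,cv2.resize(im,None,fx=s,fy=s,interpolation=cv2.INTER_CUBIC))
E
python3 - <<'E'
from h import *
np.set_printoptions(precision=3,suppress=True)
P={n:cam(n) for n in("scene","top")}
a=np.vstack([P["scene"]["image"],P["top"]["image"]])
for n,p in P.items():
    save(p,f"pics/{n}0.png",s=1.5)
    print(n,"campos",-np.array(p["R"]).T@p["t"])
    for t in ["jig","gap_1","can_a","can_standing","cap_left","plate","hole_left","handle","pin_left"]:
        for r in models.search_frame(p,t)[:6]:
            if r["conf"]>.2:
                X=w(p,r["location"]); print(t,round(r["conf"],2),X,pix(p,X)[0].round())
print(monitor.state())
E
```

```text
scene campos [ 1.023 -0.343  0.675]
jig 0.62 [ 0.692 -0.056  0.014] [318. 279.]
gap_1 0.92 [ 0.636 -0.111  0.013] [281. 267.]
gap_1 0.56 [ 0.643 -0.027  0.014] [318. 256.]
can_a 0.83 [ 0.447 -0.136  0.044] [236. 200.]
can_a 0.77 [ 0.36  -0.006  0.047] [271. 162.]
can_a 0.74 [0.442 0.121 0.035] [330. 172.]
can_a 0.6 [0.32  0.19  0.035] [329. 139.]
can_standing 0.66 [0.655 0.039 0.082] [353. 230.]
cap_left 0.73 [0.658 0.121 0.08 ] [386. 220.]
plate 0.75 [ 0.521 -0.345  0.009] [158. 262.]
hole_left 0.74 [ 0.516 -0.342  0.001] [159. 262.]
handle 0.76 [ 0.519 -0.337  0.005] [162. 261.]
pin_left 0.75 [ 0.689 -0.06   0.015] [315. 278.]
top campos [ 0.345 -0.086  0.955]
jig 0.96 [ 0.666 -0.041  0.015] [223. 133.]
gap_1 0.79 [ 0.638 -0.109  0.013] [248. 143.]
gap_1 0.7 [ 0.639 -0.026  0.012] [218. 143.]
can_a 0.78 [0.306 0.198 0.047] [125. 270.]
can_a 0.76 [0.34  0.006 0.04 ] [204. 255.]
can_a 0.72 [0.429 0.126 0.045] [156. 220.]
can_a 0.56 [ 0.432 -0.131  0.044] [259. 218.]
can_standing 0.74 [0.627 0.049 0.1  ] [185. 137.]
can_standing 0.25 [ 0.5   -0.34   0.011] [336. 192.]
cap_left 0.94 [0.634 0.123 0.085] [156. 136.]
plate 0.65 [ 0.496 -0.336  0.007] [334. 194.]
hole_left 0.6 [ 0.498 -0.341  0.009] [336. 193.]
hole_left 0.35 [0.628 0.049 0.099] [185. 137.]
handle 0.78 [ 0.491 -0.335  0.006] [334. 196.]
pin_left 0.69 [ 0.66  -0.035  0.013] [221. 135.]
{'time_s': 1.0, 'q': array([-1.284,  0.217,  1.613,  0.   ,  1.311, -0.112]), 'joint_vel': array([ 0.001,  0.001,  0.002,  0.   ,  0.001, -0.   ]), 'joint_torque': array([ -0.001, -39.69 , -30.427,  -0.   ,   0.001,   0.   ]), 'tool_pos': array([ 0.243, -0.576,  0.405]), 'orientation': array([[ 0.922,  0.388,  0.   ],
       [ 0.388, -0.922, -0.   ],
       [ 0.   ,  0.   , -1.   ]]), 'ft_force': array([-0.218, -0.239, -1.049]), 'torque': array([0.005, 0.044, 0.001]), 'grasp_force': 0.0, 'opening': 0.08546578289161501}
```

View pics/scene0.png

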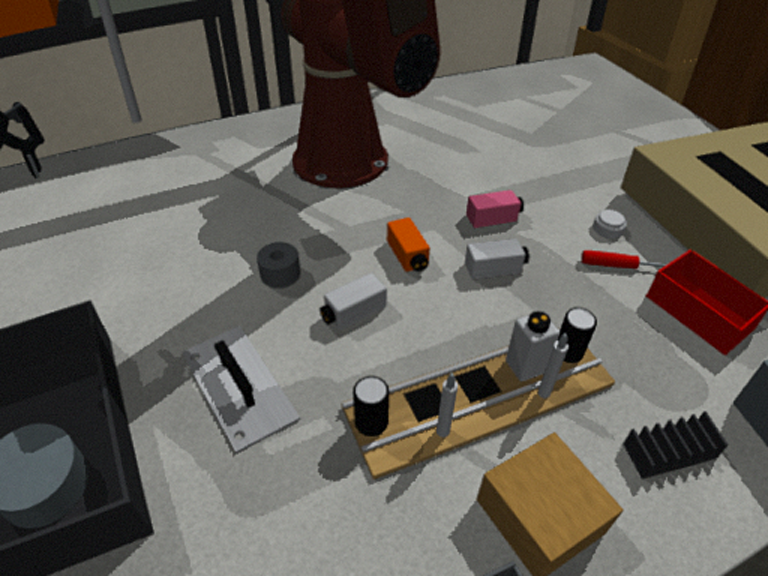

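View pics/top0.png

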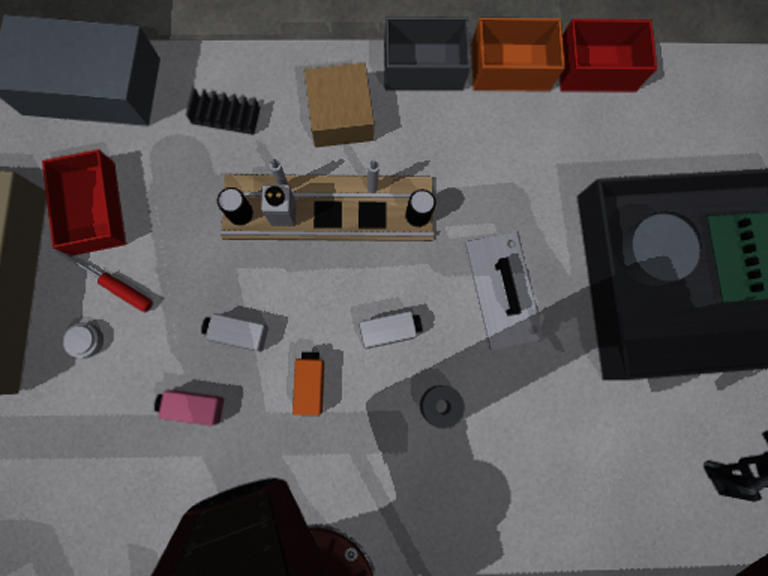

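Both grey cans (raw top view px (155,221) left and (260,220) right) match; orange (205,257) and pink (127,271) are the look-alikes. Standing can is at jig y=+80, so the gaps are y=0 and −80 (raw px (218,143), (248,143)). Now an exact fit from the depth, plus one crop to confirm.

```bash
cat > fit.py <<'E'
from h import *
np.set_printoptions(precision=4,suppress=True)
def rect(P): # P Nx2 -> center, long-axis angle deg, dims
    (c,d,a)=cv2.minAreaRect((P*1000).astype(np.float32))
    if d[0]<d[1]: a+=90; d=d[::-1]
    return np.array(c)/1000,((a+90)%180)-90,np.array(d)
def sel(X,c,r,z0,z1):
    X=X.reshape(-1,3); X=X[~np.isnan(X[:,0])]
    return X[(np.hypot(X[:,0]-c[0],X[:,1]-c[1])<r)&(X[:,2]>z0)&(X[:,2]<z1)]
E
python3 - <<'E'
from fit import *
P={n:cam(n) for n in("top","scene")}
for n,p in P.items():
    X=cloud(p); print(n)
    for nm,c in (("a",(.43,.126)),("b",(.432,-.131))):
        S=sel(X,c,.075,.038,.056); f=S[np.abs(S[:,2]-np.median(S[:,2]))<.006]
        c2,a,d=rect(f[:,:2]); ax=np.array([np.cos(np.radians(a)),np.sin(np.radians(a))])
        A=sel(X,c,.085,.012,.06); s=(A[:,:2]-c2)@ax; e=(A[:,:2]-c2)@[-ax[1],ax[0]]
        A=A[np.abs(e)<.024]; s=s[np.abs(e)<.024]; print(nm,"ztop",np.median(f[:,2]),len(f),c2,"ang",a,d,"ext",s.min(),s.max())
    for y in (-.109,-.026): 
        S=sel(X,(.638,y),.02,-.01,.03); print("gap z",np.median(S[:,2]))
    S=sel(X,(.5,-.34),.12,.003,.012); print("plate",rect(S[:,:2]),np.median(S[:,2]),len(S))
    S=sel(X,(.5,-.34),.1,.045,.058); print("bar top",rect(S[:,:2]),np.median(S[:,2]),len(S))
    S=sel(X,(.64,-.03),.1,.09,.15)
    for nm,c,r,z0,z1 in (("stand",(.64,.05),.04,.095,.125),("capL",(.64,.123),.04,.075,.1),("capR",(.64,-.19),.04,.075,.1),("pinL",(.69,.045),.03,.12,.15),("pinR",(.69,-.115),.03,.12,.15)):
        S=sel(X,c,r,z0,z1)
        if len(S): print(nm,len(S),(S[:,:2].min(0)+S[:,:2].max(0))/2,np.ptp(S[:,:2],axis=0),np.median(S[:,2]))
    # black squares & wood from colour
    hsv=cv2.cvtColor(p["image"],cv2.COLOR_RGB2HSV)
    m=(hsv[...,2]<45)&(np.abs(X[...,2]-.0125)<.006)&(np.abs(X[...,0]-.638)<.035)&(X[...,1]<.02)&(X[...,1]>-.15)
    k,l,st,ce=cv2.connectedComponentsWithStats(m.astype(np.uint8))
    for i in range(1,k):
        if st[i,4]>60: Q=X[l==i]; print("sq",st[i,4],Q.mean(0),rect(Q[:,:2]))
    m=(hsv[...,1]>60)&(np.abs(X[...,2]-.012)<.008)&(np.abs(X[...,0]-.65)<.1)&(np.abs(X[...,1]+.03)<.23)&(hsv[...,0]>8)&(hsv[...,0]<25)
    print("deck",rect(X[m][:,:2]),m.sum(),np.median(X[m][:,2]))
p=P["top"]; save(p,"pics/crop1.png",(80,100,380,300),2.6)
E
```

```text
top
a ztop 0.04502832918612591 676 [0.4284 0.1317] ang 77.07128143310547 [104.0394  46.0528] ext -0.052138801632988646 0.05326599433006744
b ztop 0.04524260333421374 658 [ 0.4296 -0.1365] ang -78.53525447845459 [103.3715  46.1348] ext -0.05174900778998448 0.05213926761915914
gap z 0.012029586913363673
gap z 0.011985785927246
plate (array([ 0.5021, -0.3356]), 12.890263557434082, array([226.3425, 218.0663])) 0.005402109330995048 2148
bar top (array([ 0.499, -0.341]), 10.560633659362793, array([99.2453, 15.8339])) 0.04913099572702448 236
stand 353 [0.6401 0.0525] [0.0463 0.0469] 0.10406476680058367
capL 272 [0.6421 0.1291] [0.0446 0.0438] 0.08525872024515987
capR 265 [ 0.637  -0.1899] [0.0455 0.0455] 0.08544401442186769
pinL 20 [0.6897 0.0515] [0.0082 0.0085] 0.1300101948006227
pinR 18 [ 0.6866 -0.1078] [0.0063 0.0074] 0.13176068075725023
sq 337 [ 0.6396 -0.0271  0.0118] (array([ 0.6402, -0.0268]), 88.49563598632812, array([50.4103, 49.2013]))
sq 304 [ 0.6376 -0.1067  0.0119] (array([ 0.6383, -0.1069]), -0.0140533447265625, array([46.9423, 46.7053]))
deck (array([ 0.6537, -0.0277]), 89.
[... 547 characters left out ...]
.348184585571289, array([100.5682,  16.5303])) 0.05053288888653948 302
stand 425 [0.6441 0.0528] [0.0444 0.0476] 0.10551511761570974
capL 326 [0.6461 0.1301] [0.0431 0.0468] 0.08752831291220654
capR 445 [ 0.6397 -0.1899] [0.0445 0.0447] 0.0871475858514177
pinL 45 [0.6937 0.0517] [0.0094 0.01  ] 0.13028578776127825
pinR 45 [ 0.6903 -0.1091] [0.0091 0.0121] 0.13215403577469353
sq 421 [ 0.6432 -0.0266  0.0139] (array([ 0.6429, -0.0261]), 89.76690673828125, array([49.7049, 49.4512]))
sq 395 [ 0.6391 -0.109   0.014 ] (array([ 0.6405, -0.1067]), -0.4539642333984375, array([47.8898, 47.8035]))
deck (array([ 0.6628, -0.0277]), 89.09989929199219, array([380.9153, 110.1597])) 4614 0.012724589923418798
```

View pics/crop1.png

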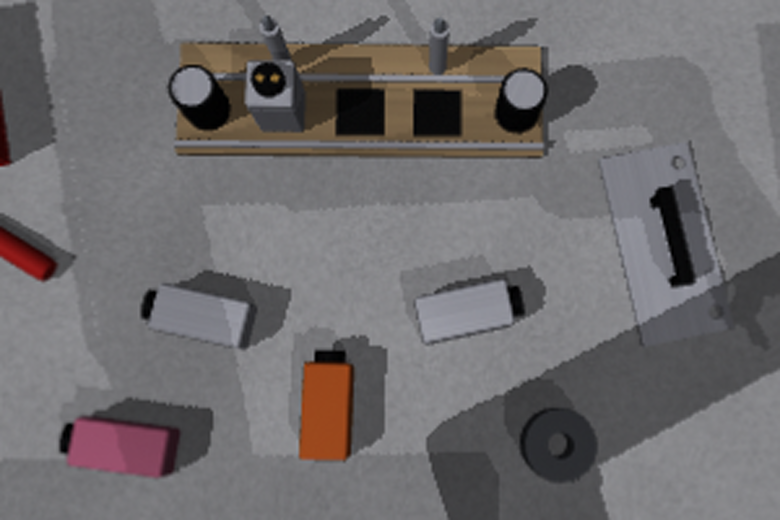

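Crop confirms: silver can_a at crop (197,315), cap to the left; silver can_b at (465,312), cap to the right; plate holes at (678,162) and (717,312). Start with can_b: hover over a grip 80 mm from its foot.

```bash
cat >> h.py <<'E'
def to(x,y,z,psi):
    s=monitor.state(); R=np.array(s["orientation"]); d=R.T@(np.array([x,y,z])-s["tool_pos"])*1000
    cur=np.degrees(np.arctan2(R[1,0],R[0,0])); t=(cur-psi+180)%360-180
    print("t",round(s["time_s"],2),"shift",d.round(1),"turn",round(t,1),"| pos",np.round(s["tool_pos"],4),"psi",round(cur,2),"q",np.round(s["q"],2))
E
python3 -c "
from h import *
to(.4378,-.1638,.25,102.4)"
```

```text
t 1.1 shift [ 339.8 -304.1  154.7] turn -79.6 | pos [ 0.2427 -0.576   0.4047] psi 22.85 q [-1.28  0.22  1.61 -0.    1.31 -0.11]
```

Call:
step_arm --commands '[[85,[340,-304,155],-79.6],[85,[340,-304,155],-79.6],[85,[340,-304,155],-79.6],[85,[340,-304,155],-79.6],[85,[340,-304,155],-79.6],[85,[340,-304,155],-79.6],[85,[340,-304,155],-79.6],[85,[340,-304,155],-79.6],[85,[340,-304,155],-79.6],[85,[340,-304,155],-79.6],[85,[340,-304,155],-79.6],[85,[340,-304,155],-79.6]]'

```text
time_s: 2.3
tool_pos: [0.4382, -0.1633, 0.2497]
orientation: [[-0.217, 0.976, -0.0], [0.976, 0.217, -0.0], [-0.0, -0.0, -1.0]]
ft_force: [-0.2, -0.4, 0.8]
opening: 0.0846
grasp_force: 0.0
```

```bash
python3 -c "
from h import *
to(.4378,-.1638,.178,102.4)"
```

```text
t 2.3 shift [-0.4 -0.4 71.7] turn 0.2 | pos [ 0.4382 -0.1633  0.2497] psi 102.55 q [-0.51  0.08  2.09 -0.    0.97 -0.73]
```

Call:
step_arm --commands '[[85,[0,0,36],0],[85,[0,0,72],0],[85,[0,0,72],0],[0,[0,0,72],0],[0,[0,0,72],0],[0,[0,0,72],0],[0,[0,0,72],0],[0,[0,0,72],0],[0,[3,0,62],0],[0,[9,0,50],0],[0,[16,0,41],0],[0,[22,0,35],0]]'

```text
time_s: 3.5
tool_pos: [0.4329, -0.1415, 0.2154]
orientation: [[-0.216, 0.976, 0.0], [0.976, 0.216, 0.0], [-0.0, 0.0, -1.0]]
ft_force: [-0.1, -0.3, -4.1]
opening: 0.0456
grasp_force: 62.4
```

```bash
python3 -c "
from fit import *
p=cam('scene'); save(p,'pics/s2.png',(130,120,330,270),4)
print(monitor.state()['torque'])
X=cloud(p);A=sel(X,(.43,-.13),.09,.0,.12);print(A[:,2].max())"
```

```text
[-0.0531 -0.0471 -0.0427]
0.11968702291362
```

View pics/s2.png

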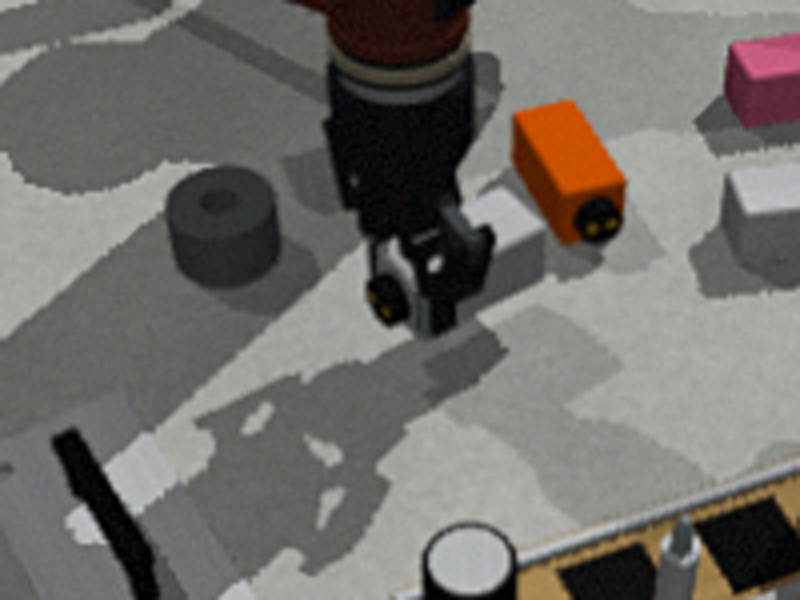

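Picture: can_b is held level at crop (450,270), and didn't swing in the grip. So I'll push the foot against the jig deck's front edge to make it pivot in the pads. First turn it so the foot faces the jig.

Call:
step_arm --commands '[[0,[19,73,0],103.4],[0,[19,73,0],103.4],[0,[19,73,0],103.4],[0,[19,73,0],103.4],[0,[19,73,0],103.4],[0,[19,73,0],103.4],[0,[19,73,0],103.4],[0,[19,73,0],103.4],[0,[19,73,0],103.4],[0,[19,73,0],103.4],[0,[19,73,0],103.4],[0,[19,73,0],103.4]]'

```text
time_s: 4.75
tool_pos: [0.4998, -0.1075, 0.214]
orientation: [[1.0, -0.009, -0.002], [-0.009, -1.0, 0.001], [-0.002, -0.001, -1.0]]
ft_force: [1.1, 0.1, -4.0]
opening: 0.0451
grasp_force: 63.5
```

```bash
python3 -c "
from fit import *
to(.51,-.107,.184,-1)
for n in ('top','scene'):
    p=cam(n);X=cloud(p);A=sel(X,(.54,-.107),.045,.05,.11);print(n,len(A),A.min(0),A.max(0),np.median(A[:,2]))
"
```

```text
t 4.75 shift [10.3 -0.6 30. ] turn 0.5 | pos [ 0.4998 -0.1075  0.214 ] psi -0.52 q [-0.35  0.23  2.    0.    0.91  1.23]Traceback (most recent call last):
  File "<string>", line 5, in <module>
    p=cam(n);X=cloud(p);A=sel(X,(.54,-.107),.045,.05,.11);print(n,len(A),A.min(0),A.max(0),np.median(A[:,2]))
                                                                         ~~~~~^^^
    return umr_minimum(a, axis, None, out, keepdims, initial, where)
ValueError: zero-size array to reduction operation minimum which has no identity
```

```bash
python3 -c "
from fit import *
p=cam('scene');save(p,'pics/s3.png',(180,150,380,300),4);X=cloud(p);A=sel(X,(.54,-.107),.06,.02,.13);print(len(A),A.min(0),A.max(0))
"
```

```text
1639 [ 0.4807 -0.1592  0.0358] [ 0.5838 -0.0536  0.1299]
```

View pics/s3.png

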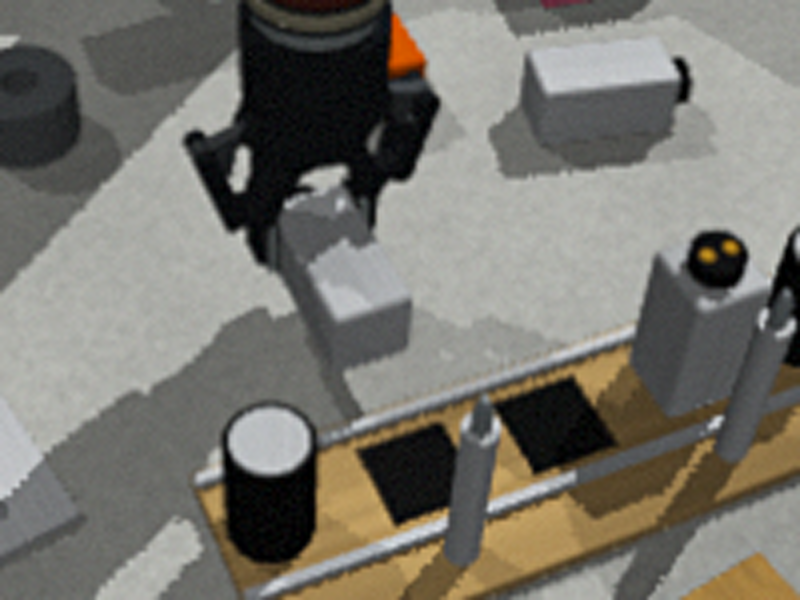

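Can_b level, foot (crop (375,335)) facing the deck edge. Lower and approach to contact.

Call:
step_arm --commands '[[0,[0,0,30],0.5],[0,[6,0,30],0.5],[0,[11,0,30],0.5],[0,[13,0,30],0.5],[0,[15,0,30],0.5],[0,[16,0,30],0.5],[0,[16,0,30],0.5]]'

```text
time_s: 5.55
tool_pos: [0.5141, -0.1077, 0.1843]
orientation: [[1.0, -0.011, -0.01], [-0.011, -1.0, 0.002], [-0.01, -0.002, -1.0]]
ft_force: [-9.5, -0.3, -0.9]
opening: 0.0459
grasp_force: 64.1
```

Call:
step_arm --commands '[[0,[3,0,0],0],[0,[5,0,-6.5],0],[0,[7,0,-13],0],[0,[10,0,-19],0],[0,[13.5,0,-25],0],[0,[13.5,0,-25],0]]'

```text
time_s: 6.15
tool_pos: [0.5272, -0.1074, 0.2091]
orientation: [[1.0, -0.01, -0.012], [-0.01, -1.0, 0.003], [-0.012, -0.003, -1.0]]
ft_force: [-10.2, 1.8, 0.1]
opening: 0.0454
grasp_force: 62.4
```

```bash
python3 -c "
from fit import *
p=cam('scene');save(p,'pics/s4.png',(180,150,380,300),4);print(monitor.state()['ft_force'],monitor.state()['torque'])
"
```

```text
[-9.6593  1.6833  0.4386] [0.1953 1.804  0.0238]
```

View pics/s4.png

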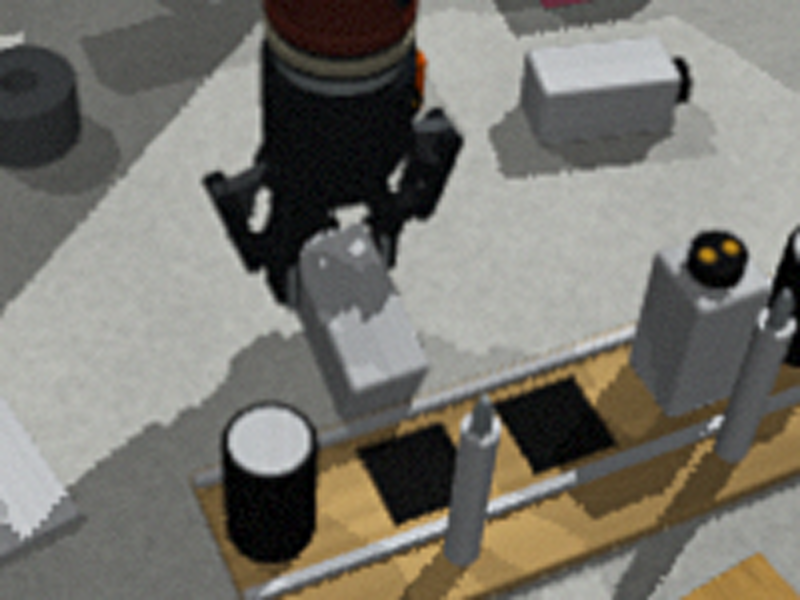

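Tilt is working (can ~20° at crop (360,320)). Continue the arc.

Call:
step_arm --commands '[[0,[4,0,-5.5],0],[0,[8.5,0,-10.5],0],[0,[13.5,0,-15.5],0],[0,[18.5,0,-19.5],0],[0,[24,0,-23.5],0],[0,[30,0,-27],0],[0,[36,0,-29.5],0],[0,[36,0,-29.5],0]]'

```text
time_s: 7.0
tool_pos: [0.5646, -0.1082, 0.2397]
orientation: [[1.0, -0.01, -0.008], [-0.01, -1.0, 0.002], [-0.008, -0.002, -1.0]]
ft_force: [-8.1, 1.7, 2.4]
opening: 0.0455
grasp_force: 61.7
```

```bash
cat >> fit.py <<'E'
def tilt(p,c,r=.07,z0=.03,z1=.13):
    "planes of bright (aluminium) points near c: normal, count"
    X=cloud(p); m=(np.hypot(X[...,0]-c[0],X[...,1]-c[1])<r)&(X[...,2]>z0)&(X[...,2]<z1)&(p["image"].max(-1)>60)&(np.ptp(p["image"].astype(int),axis=-1)<25)
    Q=X[m]; rng=np.random.default_rng(0); out=[]
    for _ in range(3):
        best=None
        if len(Q)<60: break
        for _ in range(400):
            a,b,d=Q[rng.choice(len(Q),3,False)]; n=np.cross(b-a,d-a); L=np.linalg.norm(n)
            if L<1e-5: continue
            i=np.abs((Q-a)@(n/L))<.0015
            if best is None or i.sum()>best.sum(): best=i
        S=Q[best]; u,s,v=np.linalg.svd(S-S.mean(0)); n=v[2]*np.sign(v[2][2]); Q=Q[~best]
        print("plane",best.sum(),"n",n.round(3),"mean",S.mean(0).round(3),"angle from vertical",round(np.degrees(np.arccos(n[2])),1),"x",S[:,0].min().round(3),S[:,0].max().round(3),"z",S[:,2].min().round(3),S[:,2].max().round(3))
E
python3 -c "
from fit import *
p=cam('scene');tilt(p,(.59,-.107),.06);print(monitor.state()['ft_force'])
"
```

```text
plane 702 n [ 0.709 -0.005  0.706] mean [ 0.594 -0.109  0.078] angle from vertical 45.1 x 0.553 0.625 z 0.045 0.12
plane 134 n [-0.006 -1.     0.005] mean [ 0.591 -0.131  0.056] angle from vertical 89.7 x 0.562 0.62 z 0.032 0.094
plane 114 n [0.715 0.008 0.699] mean [ 0.598 -0.106  0.077] angle from vertical 45.6 x 0.553 0.626 z 0.048 0.126
[-7.7122  1.6525  0.1326]
```

Call:
step_arm --commands '[[0,[8,0,-3],0],[0,[16,0,-5],0],[0,[23,0,-6.5],0],[0,[30,0,-7],0],[0,[37,0,-7],0],[0,[37,0,-7],0]]'

```text
time_s: 7.65
tool_pos: [0.6032, -0.1089, 0.2481]
orientation: [[1.0, -0.011, -0.002], [-0.011, -1.0, 0.0], [-0.002, -0.0, -1.0]]
ft_force: [-5.0, 1.4, 1.1]
opening: 0.0453
grasp_force: 63.3
```

```bash
python3 -c "
from fit import *
p=cam('scene');tilt(p,(.61,-.107),.06);s=monitor.state();print(s['ft_force'],s['tool_pos'])
"
```

```text
plane 652 n [ 0.946 -0.013  0.323] mean [ 0.622 -0.109  0.077] angle from vertical 71.1 x 0.606 0.636 z 0.033 0.118
plane 111 n [ 0.944 -0.017  0.329] mean [ 0.615 -0.112  0.088] angle from vertical 70.8 x 0.603 0.635 z 0.033 0.118
plane 85 n [-0.005  1.     0.015] mean [ 0.61  -0.131  0.049] angle from vertical 89.1 x 0.59 0.63 z 0.031 0.081
[-5.5638  0.6806  2.0183] [ 0.6031 -0.1089  0.248 ]
```

Call:
step_arm --commands '[[0,[-2,0,-10],0],[0,[5,-1,-16],0],[0,[26,-1,-16],0],[0,[26,-1,-8],0],[0,[26,-1,0],0],[0,[27,-1,5],0],[0,[32,-1,6.5],0],[0,[38,-1,8],0],[0,[44,-1,10],0],[0,[50,-1,13],0],[0,[50,-1,13],0]]'

```text
time_s: 8.8
tool_pos: [0.6546, -0.1088, 0.2367]
orientation: [[1.0, -0.012, 0.004], [-0.012, -1.0, -0.0], [0.004, 0.0, -1.0]]
ft_force: [-0.9, 0.8, 9.2]
opening: 0.0454
grasp_force: 66.4
```

```bash
python3 -c "
from fit import *
p=cam('scene');tilt(p,(.64,-.107),.05);s=monitor.state();print(s['ft_force'],s['tool_pos'])
for n in ('top',):
    p=cam(n);tilt(p,(.64,-.107),.045)
"
```

```text
plane 363 n [ 0.998 -0.04   0.055] mean [ 0.664 -0.113  0.074] angle from vertical 86.8 x 0.661 0.667 z 0.03 0.108
plane 58 n [-0.09   0.03   0.996] mean [ 0.655 -0.099  0.105] angle from vertical 5.4 x 0.623 0.661 z 0.103 0.107
plane 50 n [-0.047  0.992  0.114] mean [ 0.653 -0.132  0.055] angle from vertical 83.4 x 0.63 0.666 z 0.03 0.123
[-0.0517  0.608   6.8388] [ 0.6545 -0.1087  0.2367]
```

Call:
step_arm --commands '[[0,[0.5,0,3],0],[0,[1,-1,5],0],[0,[1,-1.5,5],0]]'

```text
time_s: 9.2
tool_pos: [0.6569, -0.1082, 0.2351]
orientation: [[1.0, -0.012, 0.009], [-0.012, -1.0, -0.003], [0.009, 0.003, -1.0]]
ft_force: [-0.5, -1.5, 17.3]
opening: 0.0455
grasp_force: 67.6
```

```bash
python3 -c "
from fit import *
p=cam('scene');tilt(p,(.64,-.107),.05);s=monitor.state();print(s['ft_force'],s['tool_pos'])
"
```

```text
plane 294 n [1.    0.025 0.008] mean [ 0.667 -0.116  0.074] angle from vertical 89.6 x 0.665 0.669 z 0.03 0.107
plane 69 n [-0.019 -0.009  1.   ] mean [ 0.659 -0.104  0.105] angle from vertical 1.2 x 0.626 0.669 z 0.103 0.106
plane 47 n [-0.545  0.838  0.016] mean [ 0.671 -0.126  0.066] angle from vertical 89.1 x 0.647 0.689 z 0.032 0.123
[-0.588  -0.7297 16.593 ] [ 0.6569 -0.1082  0.2351]
```

Call:
step_arm --commands '[[0,[-1.5,0,-4],0],[0,[-2.5,0,-4],0],[56,[-2.5,0,-4],0],[56,[-2.5,0,-4],0],[56,[-2.5,0,-4],0],[56,[-2.5,0,-20],0],[56,[-2.5,0,-60],0],[56,[-2.5,0,-105],0],[56,[-2.5,0,-105],0]]'

```text
time_s: 10.15
tool_pos: [0.6544, -0.1079, 0.3432]
orientation: [[1.0, -0.012, 0.016], [-0.012, -1.0, -0.004], [0.016, 0.004, -1.0]]
ft_force: [0.6, -0.8, 0.9]
opening: 0.0559
grasp_force: 0.0
```

```bash
python3 -c "
from fit import *
to(.437,.1593,.25,76.8)
p=cam('scene');tilt(p,(.64,-.107),.05)
save(p,'pics/s5.png',s=1.5)
"
```

```text
t 10.15 shift [-222.  -265.    88.7] turn -77.5 | pos [ 0.6544 -0.1079  0.3432] psi -0.67 q [-0.27  0.35  1.57  0.    1.21  1.31]
plane 320 n [ 0.999 -0.03   0.018] mean [ 0.663 -0.113  0.072] angle from vertical 88.9 x 0.66 0.665 z 0.03 0.106
plane 240 n [0.001 1.    0.002] mean [ 0.641 -0.13   0.07 ] angle from vertical 89.9 x 0.619 0.661 z 0.03 0.105
plane 143 n [-0.012  0.019  1.   ] mean [ 0.645 -0.111  0.104] angle from vertical 1.3 x 0.619 0.687 z 0.102 0.106
```

View pics/s5.png

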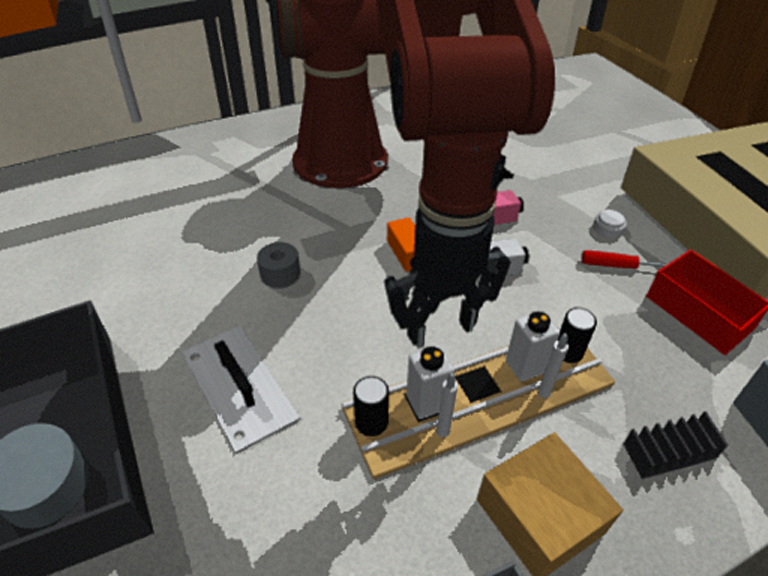

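Can_b stands on its place (px (430,385)), upright within ~1°. Next can_a.

Call:
step_arm --commands '[[85,[-222,-265,30],-77.5],[85,[-222,-265,60],-77.5],[85,[-222,-265,88.5],-77.5],[85,[-222,-265,88.5],-77.5],[85,[-222,-265,88.5],-77.5],[85,[-222,-265,88.5],-77.5],[85,[-222,-265,88.5],-77.5],[85,[-222,-265,88.5],-77.5],[85,[-222,-265,88.5],-77.5],[85,[-222,-265,88.5],-77.5],[85,[-222,-265,88.5],-77.5]]'

```text
time_s: 11.3
tool_pos: [0.4324, 0.1604, 0.2445]
orientation: [[0.231, 0.973, -0.001], [0.973, -0.231, -0.0], [-0.0, -0.001, -1.0]]
ft_force: [0.6, 0.2, -0.7]
opening: 0.0845
grasp_force: 0.0
```

```bash
python3 -c "
from h import *
to(.437,.1593,.178,76.8)
to(.4995,-.0275,.214,179)"
```

```text
t 11.3 shift [ 0.1  4.8 66.5] turn -0.2 | pos [0.4324 0.1604 0.2445] psi 76.65 q [ 0.2   0.08  2.11 -0.    0.96  0.44]
t 11.3 shift [-167.3  108.7   30.4] turn -102.4 | pos [0.4324 0.1604 0.2445] psi 76.65 q [ 0.2   0.08  2.11 -0.    0.96  0.44]
```

Call:
step_arm --commands '[[85,[0,5,35],0],[85,[0,5,66.5],0],[85,[0,5,66.5],0],[0,[0,5,66.5],0],[0,[0,5,66.5],0],[0,[0,5,66.5],0],[0,[0,5,66.5],0],[0,[0,5,66.5],0],[0,[0,5,55],0],[0,[0,5,42],0],[0,[0,5,30],0]]'

```text
time_s: 12.4
tool_pos: [0.4371, 0.1593, 0.2156]
orientation: [[0.228, 0.974, -0.0], [0.974, -0.228, -0.0], [-0.0, -0.0, -1.0]]
ft_force: [0.0, -0.2, -2.6]
opening: 0.0455
grasp_force: 62.1
```

```bash
python3 -c "
from h import *
to(.4995,-.0275,.214,179)"
```

```text
t 12.4 shift [-167.7  103.3    1.6] turn -102.2 | pos [0.4371 0.1593 0.2156] psi 76.82 q [0.2  0.14 2.11 0.   0.89 0.43]
```

Call:
step_arm --commands '[[0,[-20,100,0],-20],[0,[-40,103,0],-30],[0,[-168,103,1.5],-102.2],[0,[-168,103,1.5],-102.2],[0,[-168,103,1.5],-102.2],[0,[-168,103,1.5],-102.2],[0,[-168,103,1.5],-102.2],[0,[-168,103,1.5],-102.2],[0,[-168,103,1.5],-102.2],[0,[-168,103,1.5],-102.2],[0,[-168,103,1.5],-102.2],[0,[-168,103,1.5],-102.2]]'

```text
time_s: 13.6
tool_pos: [0.4992, -0.0277, 0.2139]
orientation: [[-0.999, 0.042, -0.0], [0.042, 0.999, -0.0], [0.0, -0.0, -1.0]]
ft_force: [0.0, 0.6, -2.9]
opening: 0.0456
grasp_force: 63.9
```

```bash
python3 -c "
from fit import *
to(.4995,-.0275,.214,179)
p=cam('scene');tilt(p,(.55,-.0275),.05)"
```

```text
t 13.6 shift [-0.2  0.2 -0.1] turn -1.4 | pos [ 0.4992 -0.0277  0.2139] psi 177.57 q [-0.2   0.21  2.03 -0.    0.9  -1.72]
plane 456 n [0.008 0.019 1.   ] mean [ 0.543 -0.03   0.08 ] angle from vertical 1.2 x 0.5 0.582 z 0.078 0.082
plane 213 n [ 0.997 -0.07   0.013] mean [ 0.581 -0.034  0.058] angle from vertical 89.3 x 0.577 0.583 z 0.035 0.078
plane 194 n [-0.062 -0.998  0.013] mean [ 0.545 -0.053  0.059] angle from vertical 89.2 x 0.506 0.577 z 0.039 0.099
```

Call:
step_arm --commands '[[0,[0,0,30],-1.4],[0,[-8,0,30],-1.4],[0,[-14,0,30],-1.4],[0,[-16,0,30],-1.4],[0,[-19,0,30],-1.4],[0,[-21,0,23.5],-1.4],[0,[-23,0,17],-1.4],[0,[-26,0,11],-1.4],[0,[-29.5,0,5],-1.4],[0,[-33.5,0,-0.5],-1.4],[0,[-38,0,-5.5],-1.4],[0,[-43,0,-10.5],-1.4]]'

```text
time_s: 14.85
tool_pos: [0.5435, -0.0299, 0.225]
orientation: [[-1.0, 0.024, 0.002], [0.024, 1.0, -0.0], [-0.002, -0.0, -1.0]]
ft_force: [0.1, -0.1, -3.5]
opening: 0.0455
grasp_force: 62.8
```

```bash
python3 -c "
from fit import *
p=cam('scene');tilt(p,(.57,-.0275),.05)"
```

```text
plane 517 n [ 0.039 -0.022  0.999] mean [ 0.58  -0.032  0.089] angle from vertical 2.6 x 0.535 0.619 z 0.086 0.093
plane 185 n [-0.022 -1.     0.014] mean [ 0.585 -0.053  0.068] angle from vertical 89.2 x 0.55 0.612 z 0.047 0.121
plane 78 n [ 0.039 -0.027  0.999] mean [ 0.577 -0.022  0.088] angle from vertical 2.7 x 0.535 0.62 z 0.085 0.09
```

Call:
step_arm --commands '[[0,[43,0,0],0],[0,[43,0,20],0],[0,[43,0,42],0],[0,[33,0,43],0],[0,[29,0,43],0],[0,[26,0,43],0],[0,[24,0,43],0],[0,[22,0,43],0],[0,[22,0,43],0]]'

```text
time_s: 15.8
tool_pos: [0.5173, -0.0292, 0.1801]
orientation: [[-1.0, 0.023, -0.013], [0.023, 1.0, 0.001], [0.013, 0.0, -1.0]]
ft_force: [-14.3, -0.2, 8.9]
opening: 0.0455
grasp_force: 65.9
```

```bash
python3 -c "
from fit import *
s=monitor.state();print(s['ft_force'],s['tool_pos'])
p=cam('scene');tilt(p,(.57,-.0275),.05,.015)"
```

```text
[-14.2866  -0.208    8.9113] [ 0.5173 -0.0292  0.1801]
plane 443 n [0.007 0.008 1.   ] mean [ 0.561 -0.031  0.046] angle from vertical 0.6 x 0.52 0.598 z 0.044 0.048
plane 135 n [ 0.999 -0.03   0.012] mean [ 0.597 -0.031  0.031] angle from vertical 89.3 x 0.594 0.599 z 0.015 0.045
plane 102 n [-0.022 -1.     0.009] mean [ 0.555 -0.052  0.034] angle from vertical 89.5 x 0.528 0.593 z 0.015 0.076
```

Call:
step_arm --commands '[[0,[-4,0,0],0],[0,[-5,0,-3],0],[0,[-6,0,-6],0],[0,[-7.5,0,-9],0],[0,[-9,0,-12.5],0],[0,[-12,0,-18],0],[0,[-12,0,-18],0]]'

```text
time_s: 16.55
tool_pos: [0.5263, -0.0293, 0.195]
orientation: [[-0.999, 0.023, -0.023], [0.023, 1.0, 0.001], [0.023, 0.001, -1.0]]
ft_force: [-14.9, -2.0, -0.7]
opening: 0.0454
grasp_force: 63.5
```

```bash
python3 -c "
from fit import *
s=monitor.state();print(s['ft_force'],s['tool_pos'])
p=cam('scene');tilt(p,(.57,-.0275),.05,.015)"
```

```text
[-14.9453  -1.9679  -0.7232] [ 0.5263 -0.0293  0.195 ]
plane 509 n [ 0.193 -0.005  0.981] mean [ 0.564 -0.03   0.054] angle from vertical 11.1 x 0.52 0.604 z 0.045 0.063
plane 128 n [-0.029 -0.999  0.036] mean [ 0.559 -0.052  0.039] angle from vertical 87.9 x 0.532 0.599 z 0.015 0.094
plane 97 n [-0.988  0.014  0.153] mean [ 0.601 -0.032  0.031] angle from vertical 81.2 x 0.598 0.603 z 0.015 0.049
```

Call:
step_arm --commands '[[0,[-4,0,-5],0],[0,[-8,0,-10.5],0],[0,[-12.5,0,-15.5],0],[0,[-17.5,0,-20],0],[0,[-22.5,0,-24],0],[0,[-28.5,0,-27.5],0],[0,[-34.5,0,-30.5],0],[0,[-40.5,0,-33],0],[0,[-40.5,0,-33],0]]'

```text
time_s: 17.5
tool_pos: [0.5701, -0.0303, 0.231]
orientation: [[-1.0, 0.023, -0.014], [0.023, 1.0, 0.001], [0.014, 0.001, -1.0]]
ft_force: [-11.7, 0.1, 6.9]
opening: 0.0455
grasp_force: 61.7
```

```bash
python3 -c "
from fit import *
s=monitor.state();print(s['ft_force'],s['tool_pos'])
p=cam('scene');tilt(p,(.6,-.0275),.05,.015)"
```

```text
[-11.6601   0.0868   6.9467] [ 0.5701 -0.0303  0.231 ]
plane 582 n [ 0.779 -0.001  0.627] mean [ 0.594 -0.03   0.07 ] angle from vertical 51.2 x 0.564 0.621 z 0.035 0.105
plane 127 n [-0.015 -1.     0.01 ] mean [ 0.59  -0.053  0.051] angle from vertical 89.4 x 0.56 0.63 z 0.016 0.123
plane 102 n [ 0.781 -0.007  0.625] mean [ 0.587 -0.033  0.076] angle from vertical 51.3 x 0.564 0.62 z 0.034 0.105
```

Call:
step_arm --commands '[[0,[-6.5,0,-2.5],0],[0,[-13,0,-4.5],0],[0,[-19,0,-6],0],[0,[-25.5,0,-7.5],0],[0,[-32,0,-8],0],[0,[-32,0,-8],0]]'

```text
time_s: 18.15
tool_pos: [0.6044, -0.0312, 0.2401]
orientation: [[-1.0, 0.024, -0.005], [0.024, 1.0, 0.001], [0.005, 0.001, -1.0]]
ft_force: [-6.5, -0.2, 4.2]
opening: 0.0455
grasp_force: 61.1
```

```bash
python3 -c "
from fit import *
s=monitor.state();print(s['ft_force'],s['tool_pos'])
p=cam('scene');tilt(p,(.62,-.0275),.05,.015)"
```

```text
[-6.4716 -0.2485  4.2162] [ 0.6044 -0.0312  0.2401]
plane 553 n [ 0.953 -0.027  0.301] mean [ 0.62  -0.031  0.074] angle from vertical 72.5 x 0.606 0.634 z 0.031 0.116
plane 112 n [ 0.954 -0.026  0.3  ] mean [ 0.616 -0.032  0.079] angle from vertical 72.6 x 0.604 0.632 z 0.032 0.116
plane 89 n [0.001 0.999 0.043] mean [ 0.608 -0.054  0.048] angle from vertical 87.5 x 0.583 0.627 z 0.029 0.105
```

Call:
step_arm --commands '[[0,[2,0,-10],0],[0,[-5,3.5,-17],0],[0,[-25,3.5,-17],0],[0,[-25,3.5,-8],0],[0,[-25,3.5,0],0],[0,[-26,3.5,5],0],[0,[-31,3.5,7],0],[0,[-37,3.5,9],0],[0,[-43,3.5,12],0],[0,[-49,3.5,16],0],[0,[-49,3.5,18],0],[0,[-49,3.5,18],0]]'

```text
time_s: 19.4
tool_pos: [0.6558, -0.0289, 0.2281]
orientation: [[-1.0, 0.024, 0.004], [0.024, 1.0, 0.0], [-0.004, 0.0, -1.0]]
ft_force: [-7.6, 1.4, 21.5]
opening: 0.0452
grasp_force: 66.9
```

```bash
python3 -c "
from fit import *
s=monitor.state();print(s['ft_force'],s['tool_pos'])
p=cam('scene');tilt(p,(.64,-.0275),.05,.02)"
```

```text
[-7.5846  1.3663 21.5432] [ 0.6558 -0.0289  0.2281]
plane 429 n [-1.     0.021  0.014] mean [ 0.665 -0.029  0.065] angle from vertical 89.2 x 0.663 0.667 z 0.02 0.107
plane 83 n [0.001 0.997 0.082] mean [ 0.647 -0.051  0.038] angle from vertical 85.3 x 0.621 0.677 z 0.02 0.093
plane 51 n [0.174 0.028 0.984] mean [ 0.659 -0.02   0.105] angle from vertical 10.1 x 0.652 0.664 z 0.103 0.107
```

Call:
step_arm --commands '[[0,[-0.5,0,-4],0],[0,[-0.5,0,-4],0],[56,[-0.5,0,-4],0],[56,[-0.5,0,-4],0],[56,[-0.5,0,-4],0],[56,[-0.5,0,-20],0],[56,[-0.5,0,-60],0],[56,[-0.5,0,-108],0],[56,[-0.5,0,-138],0],[56,[-0.5,0,-138],0]]'

```text
time_s: 20.45
tool_pos: [0.6563, -0.0296, 0.3672]
orientation: [[-1.0, 0.024, 0.012], [0.024, 1.0, -0.002], [-0.012, -0.002, -1.0]]
ft_force: [0.8, -1.0, 0.4]
opening: 0.0565
grasp_force: 0.0
```

```bash
python3 -c "
from fit import *
to(.5008,-.341,.27,10.45)
for n in ('scene','top'):
    p=cam(n);print(n);tilt(p,(.64,-.0275),.04,.02)
    X=cloud(p)
    for c in ((.64,.0527),(.64,-.0275),(.64,-.107)):
        S=sel(X,c,.036,.098,.109); print('top',len(S),(S.min(0)+S.max(0))[:2]/2,np.ptp(S,axis=0)[:2])
p=cam('top'); h=[np.array([.5008,-.341,.006])+np.r_[np.array([.182,-.983])*.034+s*np.array([.983,.182])*.08,0] for s in(1,-1)]
print(pix(p,h)); save(p,'pics/t6.png',(180,80,380,230),4)
"
```

```text
t 20.45 shift [ 149.  -315.    96.1] turn 168.2 | pos [ 0.6563 -0.0296  0.3672] psi 178.6 q [-0.15  0.31  1.57 -0.    1.25 -1.7 ]
scene
plane 458 n [ 0.999 -0.034  0.014] mean [ 0.663 -0.029  0.066] angle from vertical 89.2 x 0.66 0.665 z 0.02 0.107
plane 328 n [0.009 1.    0.   ] mean [ 0.641 -0.05   0.065] angle from vertical 90.0 x 0.619 0.664 z 0.021 0.105
plane 125 n [-0.046 -0.003  0.999] mean [ 0.646 -0.032  0.105] angle from vertical 2.7 x 0.619 0.661 z 0.102 0.107
top 251 [0.6439 0.0516] [0.0447 0.0456]
top 270 [ 0.6421 -0.0289] [0.0456 0.0467]
top 291 [ 0.6418 -0.108 ] [0.0451 0.0452]
top
plane 169 n [-1.     0.023  0.001] mean [ 0.615 -0.029  0.063] angle from vertical 89.9 x 0.614 0.617 z 0.021 0.106
plane 44 n [-0.205 -0.909  0.364] mean [ 0.637 -0.048  0.098] angle from vertical 68.7 x 0.618 0.659 z 0.08 0.106Traceback (most recent call last):
  File "<string>", line 8, in <module>
    S=sel(X,c,.036,.098,.109); print('top',len(S),(S.min(0)+S.max(0))[:2]/2,np.ptp(S,axis=0)[:2])
                                                   ~~~~~^^^
    return umr_minimum(a, axis, None, out, keepdims, initial, where)
ValueError: zero-size array to reduction operation minimum which has no identity
```

Call:
step_arm --commands '[[60,[149,-315,0],168],[60,[149,-315,0],168],[60,[149,-315,0],168],[60,[149,-315,0],168],[60,[149,-315,0],168],[60,[149,-315,40],168],[60,[149,-315,96],168],[60,[149,-315,96],168],[60,[149,-315,96],168],[60,[149,-315,96],168],[60,[149,-315,96],168],[60,[149,-315,96],168]]'

```text
time_s: 21.75
tool_pos: [0.4963, -0.3396, 0.2604]
orientation: [[0.257, 0.966, -0.005], [0.966, -0.257, 0.004], [0.003, -0.006, -1.0]]
ft_force: [-0.3, -0.7, 0.9]
opening: 0.0599
grasp_force: 0.0
```

```bash
python3 -c "
from fit import *
to(.5008,-.341,.27,10.45)"
```

```text
t 21.75 shift [-0.2  4.6 -9.7] turn 64.6 | pos [ 0.4963 -0.3396  0.2604] psi 75.09 q [-0.72  0.33  1.77 -0.    1.05 -0.46]
```

Call:
step_arm --commands '[[60,[0,4.5,0],64.6],[60,[0,4.5,0],64.6],[60,[0,4.5,0],64.6],[60,[0,4.5,0],64.6],[60,[0,4.5,0],64.6],[60,[0,4.5,0],64.6],[60,[0,4.5,0],64.6],[60,[0,4.5,0],64.6],[60,[0,4.5,0],64.6]]'

```text
time_s: 22.65
tool_pos: [0.501, -0.3406, 0.2609]
orientation: [[0.982, 0.189, -0.004], [0.189, -0.982, 0.004], [-0.004, -0.004, -1.0]]
ft_force: [0.8, -0.2, -0.2]
opening: 0.0599
grasp_force: 0.0
```

```bash
python3 -c "
from fit import *
to(.5008,-.341,.196,10.45)
p=cam('scene'); h=[np.array([.5008,-.341,.006])+np.r_[np.array([.182,-.983])*.034+s*np.array([.983,.182])*.08,0] for s in(1,-1)]
print(pix(p,h)); save(p,'pics/s6.png',(100,170,300,320),4)
"
```

```text
t 22.65 shift [-0.   0.6 64.9] turn 0.4 | pos [ 0.501  -0.3406  0.2609] psi 10.88 q [-0.71  0.34  1.76 -0.    1.05  0.67]
[[158.4293 289.5952]
 [129.5569 237.103 ]]
```

View pics/s6.png

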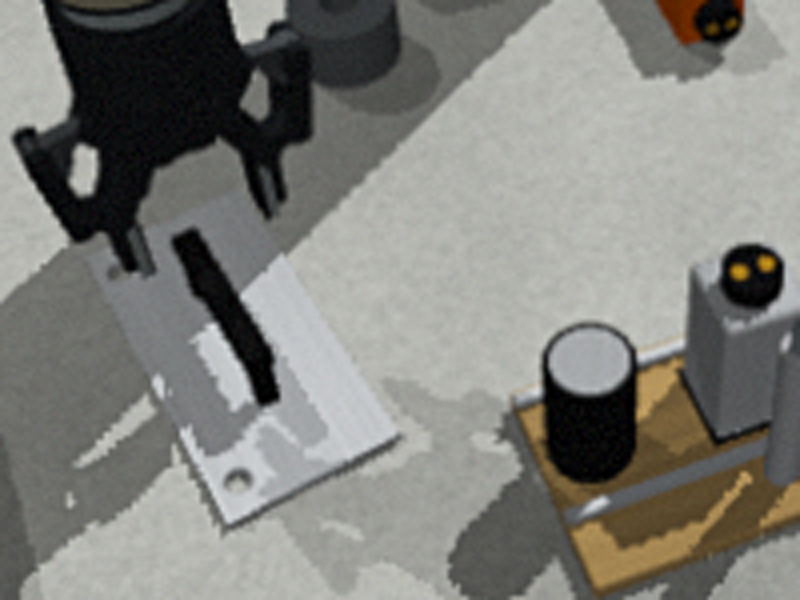

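Holes at crop (238,480) and (115,270) match the prediction; the fingers straddle the handle. Grasp and lift.

Call:
step_arm --commands '[[60,[0,0.5,35],0.4],[60,[0,0.5,65],0.4],[60,[0,0.5,65],0.4],[0,[0,0.5,65],0.4],[0,[0,0.5,65],0.4],[0,[0,0.5,65],0.4],[0,[0,0.5,65],0.4],[0,[0,0.5,65],0.4],[0,[0,0.5,55],0.4],[0,[0,0.5,20],0.4],[0,[0,0.5,-25],0.4],[0,[0,0.5,-60],0.4]]'

```text
time_s: 23.9
tool_pos: [0.5019, -0.3417, 0.3249]
orientation: [[0.983, 0.182, -0.001], [0.182, -0.983, 0.0], [-0.001, -0.0, -1.0]]
ft_force: [1.1, -1.0, -3.1]
opening: 0.0151
grasp_force: 60.3
```

```bash
python3 -c "
from fit import *
to(.6565,-.0276,.385,88.95)"
```

```text
t 23.9 shift [ 209.1 -280.7  -60.1] turn -78.5 | pos [ 0.5019 -0.3417  0.3249] psi 10.48 q [-0.71  0.26  1.72 -0.    1.16  0.67]
```

Call:
step_arm --commands '[[0,[0,0,-60],0],[0,[30,-40,-60],-8],[0,[60,-80,-60],-20],[0,[90,-120,-60],-30],[0,[120,-160,-60],-40],[0,[150,-200,-60],-50],[0,[175,-235,-60],-60],[0,[195,-262,-60],-68],[0,[205,-275,-60],-75],[0,[209,-281,-60],-78.5],[0,[209,-281,-60],-78.5],[0,[209,-281,-60],-78.5]]'

```text
time_s: 25.1
tool_pos: [0.6561, -0.027, 0.3822]
orientation: [[0.017, 1.0, -0.003], [1.0, -0.017, 0.0], [0.0, -0.003, -1.0]]
ft_force: [0.6, 0.5, -3.7]
opening: 0.0149
grasp_force: 60.2
```

```bash
cat > pl.py <<'E'
from fit import *
to(.6565,-.0276,.385,88.95)
c=monitor.state()["tool_pos"]; zt=c[2]-.196+.006
for n in('scene','top'):
    p=cam(n);X=cloud(p)
    S=sel(X,c,.13,zt-.008,zt+.008); S=S[np.abs(S[:,0]-c[0])<.06]
    A=np.c_[S[:,:2],np.ones(len(S))]; k=np.linalg.lstsq(A,S[:,2],rcond=None)[0]; print(n,len(S),'plane slope',k[:2],'z at c',k@[c[0],c[1],1])
    if len(S): print(' rect',rect(S[:,:2]),S.min(0),S.max(0))
    B=sel(X,c,.08,zt+.036,zt+.052); print(' bar',rect(B[:,:2]) if len(B)>20 else len(B))
    for nm,q in (('L',(.6915,.0516)),('R',(.688,-.1085))):
        S=sel(X,q,.02,.118,.142); print(nm,len(S),(S.min(0)+S.max(0))/2 if len(S) else '')
E
python3 pl.py; python3 -c "
from h import *
p=cam('scene'); save(p,'pics/s7.png',(220,140,420,290),4)"
```

```text
t 25.1 shift [-0.5  0.4 -2.8] turn 0.1 | pos [ 0.6561 -0.027   0.3822] psi 89.02 q [-0.15  0.3   1.55 -0.    1.29 -0.13]
scene 3515 plane slope [-0.0067  0.0008] z at c 0.18789392073652172
 rect (array([ 0.6558, -0.0281]), 89.34457397460938, array([202.2686,  99.431 ])) [ 0.6053 -0.1298  0.1843] [0.7056 0.0729 0.2   ]
 bar (array([ 0.6603, -0.0502]), -81.75273990631104, array([55.9808, 44.5818]))
L 54 [0.6929 0.0524 0.1288]
R 60 [ 0.6913 -0.1083  0.1291]
top 1309 plane slope [-0.0036  0.0007] z at c 0.1868447428176231
 rect (array([ 0.6532, -0.0831]), -1.067596435546875, array([97.7385, 88.6633])) [ 0.6039 -0.1283  0.1843] [ 0.702  -0.0379  0.2   ]
 bar (array([ 0.653, -0.066]), 89.5718765258789, array([25.4022, 16.4062]))
L 0 
R 0
```

View pics/s7.png

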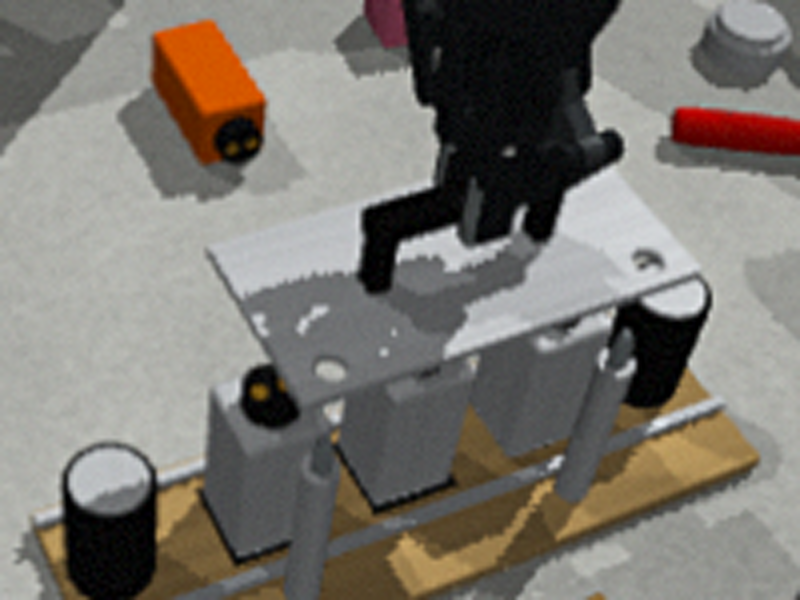

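```bash
cat > hole.py <<'E'
from fit import *
c=monitor.state()["tool_pos"]; zt=c[2]-.196+.0065
for n in('scene','top'):
    p=cam(n);X=cloud(p);C=-np.array(p["R"]).T@p["t"]
    t=(zt-C[2])/(X[...,2]-C[2]); Y=C+(X-C)*t[...,None]   # ray hit on the plate's top plane
    for nm,s in(('L',1),('R',-1)):
        e=np.array([c[0]+.034-s*.08*np.sin(np.radians(-1)),c[1]+s*.08-.034*np.sin(np.radians(1))])
        m=(np.hypot(Y[...,0]-e[0],Y[...,1]-e[1])<.0125)&(X[...,2]<zt-.005)
        print(n,nm,m.sum(),Y[m][:,:2].mean(0),'extent mid',(Y[m][:,:2].max(0)+Y[m][:,:2].min(0))/2,'ext',np.ptp(Y[m],axis=0)[:2],'exp',e)
    # pins: axis fit from points of pillar+pin
    for nm,q in(('L',(.6915,.0516)),('R',(.688,-.1085))):
        S=sel(X,q,.02,.118,.142)
        if len(S)>10: 
            g=np.linalg.lstsq(np.c_[2*S[:,:2],np.ones(len(S))],(S[:,:2]**2).sum(1),rcond=None)[0]; print(n,'pin',nm,'circle',g[:2],'top',S[S[:,2]>.134][:,:2].mean(0),'mid',(S.min(0)+S.max(0))[:2]/2)
E
python3 hole.py
```

```text
scene L 83 [0.6925 0.0514] extent mid [0.6908 0.0516] ext [0.0228 0.0235] exp [0.6917 0.0515]
scene R 94 [ 0.6895 -0.1093] extent mid [ 0.688  -0.1085] ext [0.0229 0.0229] exp [ 0.6889 -0.1085]
scene pin L circle [0.6931 0.052 ] top [0.6933 0.0514] mid [0.6922 0.0515]
scene pin R circle [ 0.6897 -0.1073] top [ 0.691  -0.1082] mid [ 0.6902 -0.1064]hole.py:9: RuntimeWarning: Mean of empty slice.
  print(n,nm,m.sum(),Y[m][:,:2].mean(0),'extent mid',(Y[m][:,:2].max(0)+Y[m][:,:2].min(0))/2,'ext',np.ptp(Y[m],axis=0)[:2],'exp',e)
  ret = um.true_divide(
Traceback (most recent call last):
  File "hole.py", line 9, in <module>
    print(n,nm,m.sum(),Y[m][:,:2].mean(0),'extent mid',(Y[m][:,:2].max(0)+Y[m][:,:2].min(0))/2,'ext',np.ptp(Y[m],axis=0)[:2],'exp',e)
                                                        ~~~~~~~~~~~~~~^^^
ValueError: zero-size array to reduction operation maximum which has no identity
```

```bash
sed -i "s/<.0125)/<.0105)/; s/('scene','top')/('scene',)/" hole.py; python3 hole.py
```

```text
scene L 50 [0.693  0.0504] extent mid [0.6918 0.0505] ext [0.02   0.0184] exp [0.6918 0.0514]
scene R 65 [ 0.6907 -0.1094] extent mid [ 0.6896 -0.1087] ext [0.019  0.0198] exp [ 0.689  -0.1086]
scene pin L circle [0.6939 0.0502] top [0.6936 0.0518] mid [0.6939 0.0503]
scene pin R circle [ 0.6924 -0.1089] top [ 0.6907 -0.1083] mid [ 0.6933 -0.1094]
```

Call:
step_arm --commands '[[0,[0.8,0,15],0],[0,[0.8,0,30],0],[0,[0.8,0,40],0],[0,[0.8,0,45],0],[0,[0.8,0,49],0],[0,[0.8,0,53],0],[0,[0.8,0,56],0],[0,[0.8,0,56],0]]'

```text
time_s: 26.2
tool_pos: [0.6567, -0.0269, 0.3275]
orientation: [[0.018, 1.0, -0.0], [1.0, -0.018, 0.0], [0.0, -0.0, -1.0]]
ft_force: [0.4, 0.3, -3.8]
opening: 0.0148
grasp_force: 60.1
```

```bash
python3 -c "
from h import *
p=cam('scene'); save(p,'pics/s8.png',(240,160,400,280),5); s=monitor.state(); print(s['ft_force'],s['torque'],s['tool_pos'])"
```

```text
[ 0.08567453 -0.62405094 -3.69917558] [0.03261652 0.00893037 0.00493233] [ 0.65682212 -0.02685156  0.32788   ]
```

View pics/s8.png

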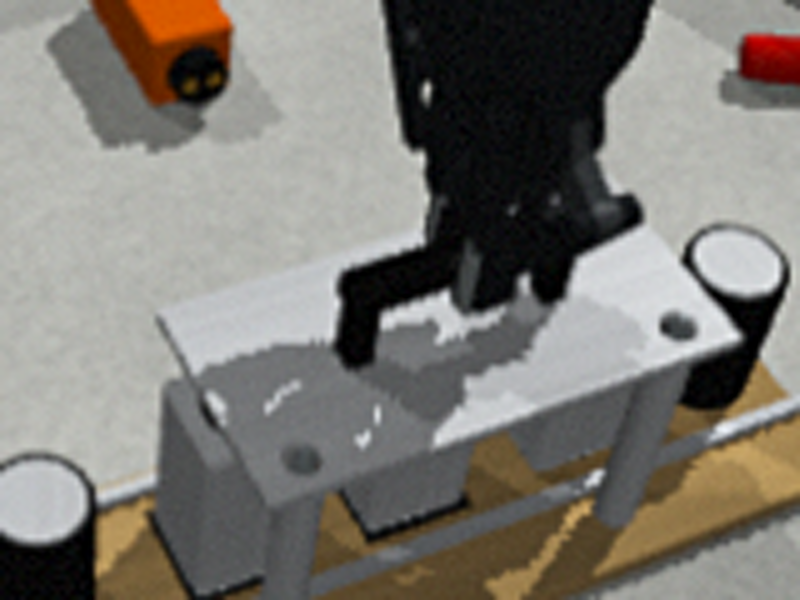

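Both pins show inside the holes at crop (302,460) and (678,325), with no contact force. Lower on.

Call:
step_arm --commands '[[0,[0,0,4],0],[0,[0,0,7],0],[0,[0,0,10],0],[0,[0,0,12.5],0],[0,[0,0,14.5],0],[0,[0,0,16.5],0],[0,[0,0,16.5],0]]'

```text
time_s: 26.95
tool_pos: [0.6573, -0.0269, 0.317]
orientation: [[0.018, 1.0, 0.001], [1.0, -0.018, -0.0], [-0.0, 0.001, -1.0]]
ft_force: [-8.8, 1.1, 15.4]
opening: 0.0149
grasp_force: 62.8
```

Call:
step_arm --commands '[[0,[0,-1,-2],0],[0,[0,-2,-2],0],[0,[0,-2,0],0],[0,[0,-2,1],0],[0,[0,-2,1],0]]'

```text
time_s: 27.45
tool_pos: [0.6562, -0.0268, 0.3169]
orientation: [[0.018, 1.0, 0.005], [1.0, -0.018, -0.001], [-0.0, 0.005, -1.0]]
ft_force: [-6.2, 1.9, 17.3]
opening: 0.0143
grasp_force: 63.2
```

```bash
python3 -c "
from fit import *
s=monitor.state();print(s['ft_force'],s['torque'],s['tool_pos'],s['orientation'][2])
for n in('scene','top'):
    p=cam(n);X=cloud(p); c=s['tool_pos']
    S=sel(X,c,.12,.112,.132); S=S[(np.abs(S[:,0]-c[0])<.04)]; b=S[:,2]
    A=np.c_[S[:,0]-c[0],S[:,1]-c[1],np.ones(len(S))]
    k=np.linalg.lstsq(A,b,rcond=None)[0]; print(n,len(S),k)
    for q in ((.64,.13),(.638,-.19)): Q=sel(X,q,.02,.07,.1); print(' cap z',np.median(Q[:,2]))
"
```

```text
[-6.1886  1.9146 17.3361] [0.2693 1.3159 0.0309] [ 0.6562 -0.0268  0.3169] [-0.0005  0.0051 -1.    ]
scene 2500 [0.0154 0.0048 0.123 ]
 cap z 0.0881209433234206
 cap z 0.08779626052297732
top 925 [0.0033 0.0002 0.1212]
 cap z nan
 cap z 0.08583664508078111
  return _methods._mean(a, axis=axis, dtype=dtype,
  ret = ret.dtype.type(ret / rcount)
```

The plate's top is at 121–122 mm, i.e. seated (116 + 6). Relax, let go, rise.

Call:
step_arm --commands '[[0,[0,-1,-2],0],[0,[0,-1,-3],0],[45,[0,-1,-3],0],[45,[0,-1,-3],0],[45,[0,-1,-3],0],[45,[0,-1,-3],0],[45,[0,-1,-10],0],[45,[0,-1,-30],0],[45,[0,-1,-70],0],[45,[0,-1,-110],0],[45,[0,-1,-110],0]]'

```text
time_s: 28.65
tool_pos: [0.6557, -0.0271, 0.4293]
orientation: [[0.018, 1.0, 0.015], [1.0, -0.018, -0.002], [-0.002, 0.015, -1.0]]
ft_force: [1.4, 0.8, 1.1]
opening: 0.0448
grasp_force: 0.0
```

```bash
python3 -c "
from fit import *
s=monitor.state();c=(.6565,-.0276)
for n in('scene','top'):
    p=cam(n);X=cloud(p)
    S=sel(X,c,.12,.112,.132); S=S[(np.abs(S[:,0]-c[0])<.04)]
    A=np.c_[S[:,0]-c[0],S[:,1]-c[1],np.ones(len(S))]
    k=np.linalg.lstsq(A,S[:,2],rcond=None)[0]; r=S[:,2]-A@k; g=np.abs(r)<.003; k=np.linalg.lstsq(A[g],S[g,2],rcond=None)[0]; print(n,g.sum(),k)
    F=sel(X,c,.13,.112,.130); print(rect(F[:,:2]))
    for q in ((.64,.13),(.638,-.19)): Q=sel(X,q,.04,.075,.095); print(' cap',(Q.min(0)+Q.max(0))/2 if len(Q) else '')
tilt(cam('scene'),(.645,-.107),.04,.02,.1); tilt(cam('scene'),(.645,-.0275),.04,.02,.1); save(cam('scene'),'pics/s9.png',(220,140,420,290),4)
"
```

```text
scene 2640 [0.0196 0.003  0.1229]
(array([ 0.6573, -0.0282]), 88.87019348144531, array([202.2373,  97.2279]))
 cap [0.6465 0.13   0.0832]
 cap [ 0.6397 -0.1902  0.0829]
top 1148 [-0.0009  0.0018  0.1213]
(array([ 0.6545, -0.0598]), 89.03512573242188, array([136.7524,  97.2019]))
 cap 
 cap [ 0.6365 -0.1901  0.0826]
plane 268 n [-0.022  1.     0.004] mean [ 0.644 -0.13   0.062] angle from vertical 89.8 x 0.619 0.676 z 0.02 0.1
plane 202 n [ 1.    -0.014  0.004] mean [ 0.663 -0.117  0.053] angle from vertical 89.8 x 0.661 0.664 z 0.02 0.098
plane 120 n [ 0.999 -0.032  0.004] mean [ 0.663 -0.03   0.033] angle from vertical 89.8 x 0.661 0.665 z 0.02 0.046
```

View pics/s9.png

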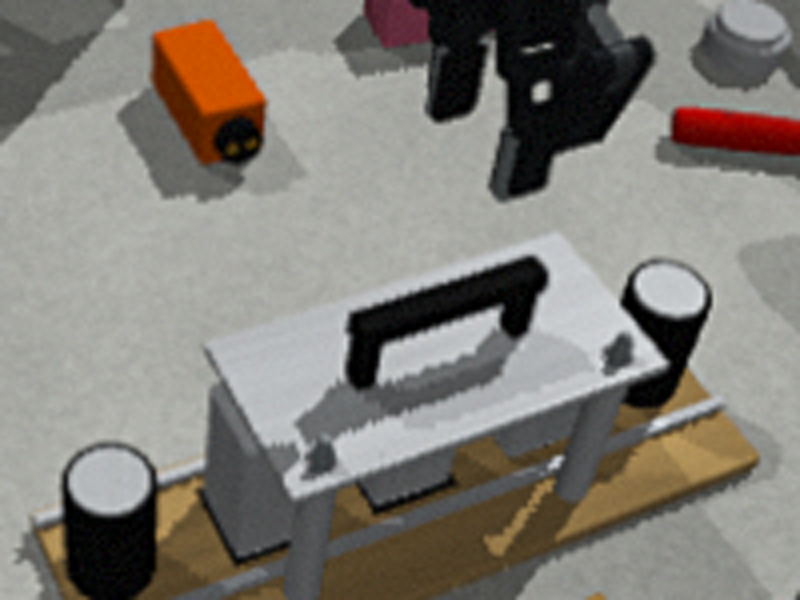

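Plate flush with both pins showing through at crop (320,455) and (618,350), cans upright, gripper clear. Handing in.

```bash
python3 -c "
from cell import close_job
print(close_job())"
```

```text
the job is handed in; nothing more can be done
None
```

I handed in the job at about 29 s of the 72 s limit; the hand-in returned no verdict. At the last look, both cans stood upright within about 2 mm of the middles of the two empty places. The plate lay flush on the pin shoulders with both pins through its holes. The standing can and both capacitors were upright where they started, and the gripper was clear of everything.

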